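# Fit a clean filter disc and screw ring on a dust extractor

## Task

Close up the bench dust extractor after its filter change: set the clean filter disc (white mesh, blue knob) down gently into the empty inlet so that it lies flat on its ledge, then put the orange ring over it and screw it clockwise until it is fully home on the disc. Leave the dirty filter and everything else on the bench where it is.

Things in the scene. Friction and masses are not known exactly. Their poses are not given: they have to be found in the camera images.
- extractor: Fixed bench dust extractor: grey box, top 70 mm above the table, with a round upright inlet neck (50 mm wide, rim at 98 mm). Origin: on the table, on the neck's axis; z up. The box spans x -85 to +135 and y -85 to +85 mm in its own frame. A black collar (74 mm wide, top at 73 mm) lies round the neck's foot.
- inlet (a point): Centre of the inlet's mouth at rim height (98 mm), axes as the extractor's. The mouth is a recess 46 mm wide and 3.5 mm deep; its floor is the ledge for the filter disc, 94.5 mm above the table.
- thread_start (a point): One of three equal thread starts, 120 deg apart round the neck, each marked by a white tick on the collar. Lies on the neck's outside, 94.5 mm up; direction from the neck's axis: the extractor's +x. Right-hand thread, 56 mm over the crests, ridges 3 mm high; each runs 180 deg clockwise (from above) from its start, dropping 21 mm per full turn.
- ring_home (a point): On the neck's axis, 83 mm above the table: where the ring's origin lies when it is fully home, its flange on the seated disc. It arrives when its lugs are about 80 deg clockwise past the thread starts, still loose; it starts to grip at about 95 deg and is hand-tight (0.4 N m, clamping the disc) at about 110 deg. It then stays put.
- ring: Loose orange plastic screw ring, about 60 g, lying flange up: 67 mm outside diameter, 20 mm high. Open below (bore 59 mm, 16.5 mm deep); the flange on top is 3.5 mm thick with a hole 34 mm wide. Origin: centre of its underside; z up. Three lugs inside run in the neck's thread.
- ring_lug (a point): One of the ring's three equal lugs, 120 deg apart (this one towards its own +x), under white marks on its top; 3 mm high, 3 mm above the underside, free diameter between them 52 mm. Lowered with a lug 5 to 25 deg anticlockwise of a thread start, the ring rests with its underside about 88 mm up; elsewhere it rests higher, to 95 mm, and must be turned further.
- filter_clean: Loose clean filter disc, about 35 g, lying knob up: 43 mm in diameter, 5 mm thick, lower edge bevelled 1.2 mm, blue rim, white mesh; blue round knob on top, 14 mm in diameter, 20 mm high (its top 25 mm above the underside). Origin: centre of the underside; z up. Seated, its face stands 1.5 mm above the rim and its knob comes up through the ring.
- filter_used: Dirty filter disc of the same shape and size, black rim and knob, brown mesh. To be left alone. Origin: centre of the underside.
- stairs: Loose small plaster stair model, cream, 50 (x) x 35 (y) x 32 mm high. Origin: centre of the underside. Leave alone.
- doorway: Loose small sand-coloured plaster doorway, 46 (x) x 32 (y) x 40 mm high. Origin: centre of the underside. Leave alone.
- house: Loose small plaster house, 66 (x) x 56 (y) x 59 mm high. Origin: centre of the underside. Leave alone.
- offcut: Loose cream plaster offcut, 46 (x) x 34 (y) x 30 mm high. Origin: centre of the underside. Leave alone.
- glue_gun: Loose black and orange glue gun lying on its side, 35 mm high. Origin: on the table under its barrel; the barrel runs along x from -110 to +95 mm, the handle reaches to y = -105 mm. Leave alone.
- stick_pot: Loose terracotta pot with glue sticks and a brush, 72 mm in diameter, 125 mm high overall. Origin: centre of the underside. Leave alone.
- glue_bottle: Loose white glue bottle, 56 mm in diameter, 140 mm high. Origin: centre of the underside. Leave alone.
Mind the look-alikes: they are no part of the job. Of the things that look like the ring, take the one that is farthest to the robot's right at the start.

How it is judged:
By the outcome, as a careful person would: the job done as asked, in the order asked, and still so for the second after the job is handed in, with the robot touching nothing.
It also fails if it takes over 70 s, if anything falls off the work surface, if the arm or the gripper's body presses on something with over 40 N, if the wrist force passes 120 N, or if a joint passes its speed limit or range.

## Robot

A 6-joint arm with a two-finger parallel gripper is mounted at the origin on the work surface. World frame = base frame: x ahead of the robot, y to its left, z up, the work surface at z = 0. Lengths are in m, angles in rad, forces in N, time in s.
With the tool pointing down it reaches from about 0.35 to 0.875 m from the base axis. Payload 4.2 kg.
Tool frame: the origin (TCP) lies midway between the tips of the shut fingers; the grasp point (between the pads) lies 19 mm behind it; z points along the fingers, y is the line along which they close (so a half turn about z gives the same grasp; the last joint's range is limited). The gripper opens to 85 mm and grips with 20 to 120 N. Pads are 22 mm wide; open, the fingers measure 114 mm over their backs; the gripper's body (76 mm by 85 mm) begins 54 mm behind the grasp point. The pads swing forward as they close: fully open they stand 13 mm farther back than shut.
Start: joints at [-0.933, 0.385, 0.008, 0, -1.194, -0.259], TCP at [0.231, -0.581, 0.231] pointing down, gripper open.
Joint ranges: [-3.14, 3.14], [-1.21, 2.06], [-1.07, 1.41], [-3.16, 2.05], [-2.99, -0.16], [-3.1, 3.1]. Speed limits (rad/s): [2.79, 2.79, 3.14, 3.14, 3.14, 3.14].

## Interface

Orientations are given as a 3x3 rotation matrix whose columns are the frame's x, y, z axes.
In Python, from bench import monitor, optics, sign_off gives the robot as it stands.
- The arm moves only by the tool servo_tool, never from a script. Its argument "series" is a list of rows, each an object of numbers: "grip": the opening, from 0 (shut) to 1 (fully open); "dx", "dy", "dz": the shift along the tool's x, y, z in cm; "rx", "ry", "rz": the turn, a rotation vector about the tool's x, y, z in rad. In form: [{"grip": .., "dx": .., "dy": .., "dz": .., "rx": .., "ry": .., "rz": ..}, ...]. A call has 1 to 20 rows; each row shifts and turns the commanded pose from where the row before left it, along the tool's axes as they then stand; what a row does not reach is not made up. A row lasts 1/8 s, in which the tool goes at most 62.5 mm and 10.7 degrees, less where a joint would pass 70% of its speed; a pose out of reach is approached as far as the arm can. A call is refused whole if a number of a shift passes 6.25 or a number of a turn 0.188, either way. A call with a gripper value outside its range is refused whole. The fingers move at their own pace and stop on an object; "force" is the grip in N (left out, the last holds). Time passes only in rows, so rows that do not move let the fingers close. It gives the time, the measured TCP pose, the force, the opening and the grip force at its end, in the units of the state.
- monitor.get_obs(): the state, without advancing time (a new reading comes with each control period).
- optics.read_camera(name): name is "scene" or "top"; returns a dict with "img" (420x560x3 uint8, red, green, blue), "z_map" (420x560 float32, m along the optical axis (not along the pixel's ray), 0 where there is no reading), "camera_matrix" (3x3 intrinsics, pixels), "k1" (the pictures are not rectified: a ray, as slopes to the right and down, at radius r is drawn at 1 + k1 r^2 times it, then the intrinsics apply), "rvec" (rotation vector, rad) and "tvec" (3), from world to camera coordinates, as OpenCV has them. Camera axes: x right, y down, z forward; pixel columns grow to the right and rows downward; lengths in m; the calibration is good to about 2 mm. A picture is of the moment at which its call begins.
- sign_off(): hands the job in; it is judged then, once.
The state is a dict: "clock": time; "joints": joint angles; "joint_vel": joint speeds; "tau": joint torques, N m; "eef_pos": TCP position; "ee_rot": TCP orientation; "force": force on the tool from outside, world axes, zero at the start; "ft_torque": the same for the moment, N m; "grip_width": finger opening in m; "finger_force": force on a finger pad.
Only numpy, scipy, OpenCV 4.12 (cv2) and the standard library are available. Lean on these libraries where they do the work, as an engineer would, in place of code of your own. Each camera call takes 0.05 s, during which the arm holds its last target. There are 200 camera calls.

## Working session

There is one attempt and no reset: what is moved stays moved. The work goes in short steps, Python scripts to look and compute and a tool call to move; the robot and the scene stay as the last step left them, time stands still between calls to the robot, and variables do not carry over. Pictures are saved under pics/ and viewed, at most 10 in all, crops included, and the job is handed in when it is done.

Besides the shell and the picture viewer there is one more tool, called after "Call:" by a JSON object that holds its "api" and its "payload". servo_tool: Moves the arm, as the interface text tells. Its arguments: {"type":"object","properties":{"series":{"type":"array"},"force":{"type":"number"}},"required":["series"]}

```bash
mkdir -p pics; ls; cat > h.py <<'E'
import numpy as np, cv2, pickle
from bench import monitor, optics, sign_off
def cam(n):
    c=optics.read_camera(n); c['R'],_=cv2.Rodrigues(np.array(c['rvec'],float)); c['t']=np.array(c['tvec'],float).ravel()
    c['K']=np.array(c['camera_matrix'],float); c['D']=np.array([c['k1'],0,0,0],float); return c
def world(c,uv,d=None,z=None):
    """pixels -> world, by depth map (d=None,z=None) or on plane height z"""
    uv=np.atleast_2d(np.array(uv,float)); s=cv2.undistortPoints(uv.reshape(-1,1,2),c['K'],c['D']).reshape(-1,2)
    r=np.c_[s,np.ones(len(s))]
    if z is None:
        dd=c['z_map'][uv[:,1].round().astype(int),uv[:,0].round().astype(int)] if d is None else d
        return (r*np.reshape(dd,(-1,1))-c['t'])@c['R']
    w=r@c['R']; o=-c['R'].T@c['t']; k=(z-o[2])/w[:,2]; return o+w*k[:,None]
def cloud(c):
    h,w=c['z_map'].shape; u,v=np.meshgrid(np.arange(w),np.arange(h)); return world(c,np.c_[u.ravel(),v.ravel()]).reshape(h,w,3)
def proj(c,p):
    return cv2.projectPoints(np.atleast_2d(np.array(p,float)),np.array(c['rvec'],float),c['t'],c['K'],c['D'])[0].reshape(-1,2)
def save(n,img): cv2.imwrite('pics/'+n+'.png',img[...,::-1])
E
python3 - <<'E'
from h import *
for n in('top','scene'):
    c=cam(n); save(n+'0',c['img']); print(n,-c['R'].T@c['t'],c['K'][0,0],c['k1'])
    pickle.dump(c,open(n+'0.pkl','wb'))
o=monitor.get_obs(); print(o['clock'],o['eef_pos'],o['ee_rot'],o['grip_width'])
E
```

```text
pics
top [ 0.4796191  -0.04387773  1.47002916] 473.5611261901148 -0.15923829090376193
scene [1.2707834  0.03346449 0.83162602] 397.94788310321024 0.01619396642224182
0.1 [ 0.23095099 -0.58022313  0.23035549] [[-9.29159328e-01 -3.69678656e-01 -7.96588742e-04]
 [-3.69679500e-01  9.29157732e-01  1.72547445e-03]
 [ 1.02285515e-04  1.89772321e-03 -9.99998194e-01]] 0.08516620094598198
```

View pics/top0.png

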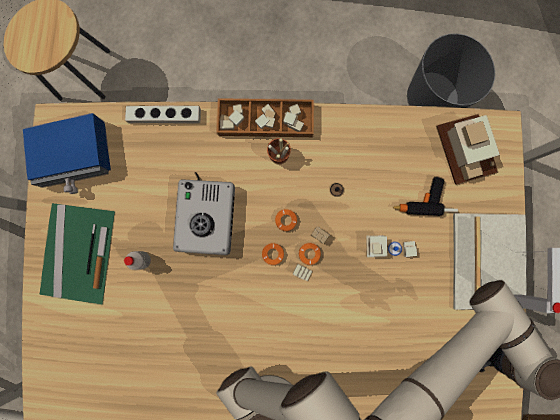

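View pics/scene0.png

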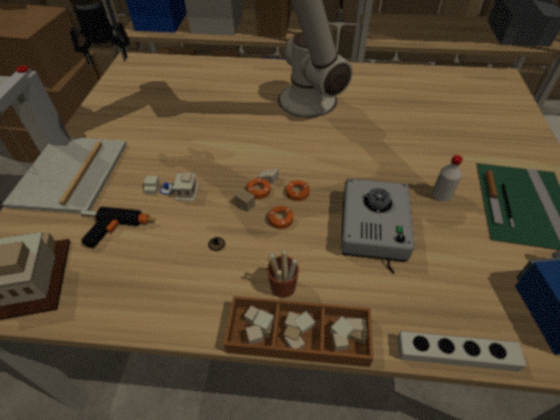

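Top view: there are three orange rings, at (287,220), (274,253) and (310,253). The robot's right is the image's right (-y), so the one meant is (310,253). The clean filter (blue knob) is at (397,248), between the house and the offcut. The dirty filter is at (336,189) and the neck at (201,224). I'll confirm this in a crop.

```bash
python3 - <<'E'
from h import *
T=pickle.load(open('top0.pkl','rb'));S=pickle.load(open('scene0.pkl','rb'))
def crop(c,x,y,w,h,W,H): return cv2.resize(c['img'][y:y+h,x:x+w],(W,H),interpolation=cv2.INTER_CUBIC)
a=np.hstack([crop(T,255,200,80,90,400,450),crop(T,360,225,64,72,400,450)])
b=np.hstack([crop(S,240,165,80,30,400,150),crop(S,140,165,64,24,400,150)])
save('crop1',np.vstack([a,b]))
P=cloud(T)
hs=cv2.cvtColor(T['img'],cv2.COLOR_RGB2HSV)
from collections import Counter
def comp(c,m,name,mn=6):
    P=cloud(c); n,l,s,ce=cv2.connectedComponentsWithStats(m.astype(np.uint8))
    for i in range(1,n):
        if s[i,4]>=mn: q=P[l==i]; print(name,ce[i].round(1),s[i,4],np.median(q,0).round(4),'zmax',np.percentile(q[:,2],95).round(3),((q.min(0)+q.max(0))/2).round(4))
for nm,c in(('T',T),('S',S)):
    hs=cv2.cvtColor(c['img'],cv2.COLOR_RGB2HSV); P=cloud(c); z=P[...,2]
    box=(P[...,0]>.35)&(P[...,0]<.9)&(abs(P[...,1])<.5)
    comp(c,box&(hs[...,0]<14)&(hs[...,1]>180)&(hs[...,2]>90)&(z>.008),nm+'orange',40)
    comp(c,box&(hs[...,0]>100)&(hs[...,0]<130)&(hs[...,1]>110),nm+'blue')
    comp(c,box&(z>.06)&(z<.075),nm+'boxtop',200)
    comp(c,box&(z>.085)&(z<.105),nm+'neck',30)
    comp(c,box&(z>.012)&(z<.05),nm+'low',30)
E
```

```text
Torange [426.3 197.2] 43 [ 0.6558 -0.4784  0.0232] zmax 0.029 [ 0.6557 -0.4795  0.0205]
Torange [403.2 207.5] 58 [ 0.6199 -0.4031  0.0272] zmax 0.034 [ 0.5562 -0.2296  0.7428]
Torange [285.6 219.9] 240 [ 0.5778 -0.0423  0.0197] zmax 0.025 [ 0.545  -0.0412  0.74  ]
Torange [272.6 253.6] 244 [ 0.4741 -0.0025  0.0194] zmax 0.024 [ 0.473  -0.0075  0.7407]
Torange [305.9 251.8] 159 [ 0.4825 -0.1024  0.0202] zmax 0.025 [ 0.4751 -0.0915  0.7402]
Torange [316.  256.8] 81 [ 0.4648 -0.1365  0.0191] zmax 0.025 [ 0.4663 -0.1349  0.0183]
Torange [128.  260.5] 55 [0.4443 0.4064 0.1391] zmax 0.144 [0.4433 0.4062 0.1391]
Tblue [407.9 208. ] 7 [ 0.6193 -0.4178  0.0313] zmax 0.034 [ 0.6192 -0.4162  0.0315]
Tblue [393.9 250.6] 27 [ 0.4867 -0.3784  0.0034] zmax 0.006 [ 0.493  -0.3828  0.0009]
Tblue [395.5 248.2] 16 [ 0.496  -0.3806  0.0248] zmax 0.03 [ 0.4945 -0.383   0.0195]
Tboxtop [203.5 216.3] 3501 [0.5854 0.2005 0.0691] zmax 0.074 [0.5788 0.2062 0.0675]
Tneck [200.  224.4] 212 [0.5533 0.2091 0.0935] zmax 0.1 [0.5535 0.2095 0.0944]
Tneck [135.8 260.4] 148 [0.4446 0.3942 0.0948] zmax 0.103 [0.4425 0.
[... 2606 characters left out ...]
0.036 [ 0.6594 -0.4371  0.0257]
Slow [281.  215.6] 332 [ 0.5857 -0.039   0.0196] zmax 0.022 [ 0.5814 -0.0396  0.0184]
Slow [216.1 239.3] 35 [ 0.6815 -0.1953  0.0239] zmax 0.026 [ 0.6785 -0.1952  0.0202]
Slow [375.4 252.4] 588 [0.6911 0.2028 0.0338] zmax 0.048 [0.6831 0.2027 0.031 ]
Slow [284.3 271.6] 100 [ 0.7604 -0.0109  0.0367] zmax 0.049 [ 0.7744 -0.0146  0.0312]
Slow [273.1 273.5] 35 [ 0.773  -0.0393  0.033 ] zmax 0.049 [ 0.7755 -0.0368  0.0317]
Slow [283.  289.7] 190 [ 0.8158 -0.0113  0.0325] zmax 0.047 [ 0.8066 -0.0135  0.031 ]
Slow [303.8 313.9] 2703 [0.8667 0.0371 0.0362] zmax 0.045 [0.8721 0.0293 0.0303]
Slow [459.6 339.1] 742 [0.8933 0.361  0.0345] zmax 0.037 [0.8925 0.3586 0.0269]
```

View pics/crop1.png

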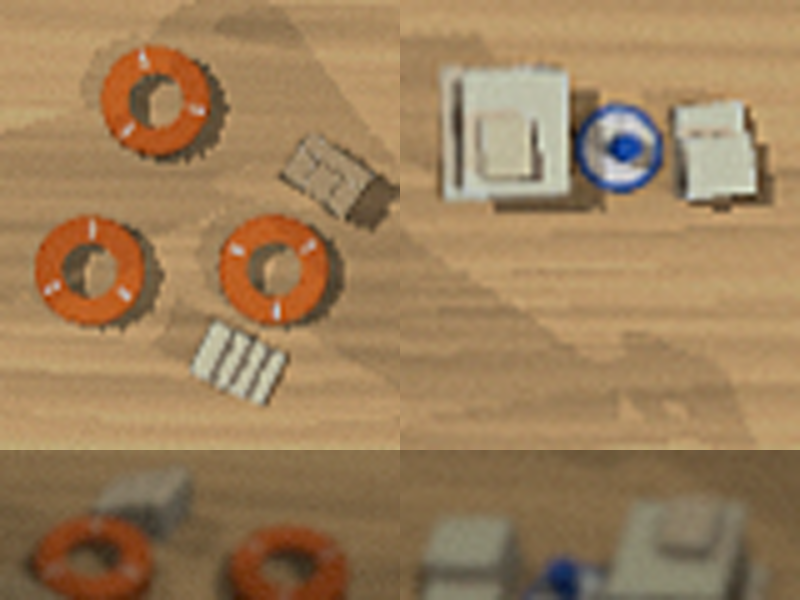

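The crop confirms both: the rightmost ring at (310,254), and the blue-knobbed white disc at (396,248). Next I'll make metric rectified views and fit circles.

```bash
cat >> h.py <<'E'
def rect(c,x,y,z,half=.045,px=.00025):
    """overhead metric view of plane z; up = +x, left = +y"""
    n=int(2*half/px); i=(np.arange(n)-n/2+.5)*px
    Y,X=np.meshgrid(y-i,x-i); uv=proj(c,np.c_[X.ravel(),Y.ravel(),np.full(n*n,z)]).astype(np.float32)
    return cv2.remap(c['img'],uv[:,0].reshape(n,n),uv[:,1].reshape(n,n),cv2.INTER_CUBIC)
def fitc(c,x,y,z,r,s=.010,sign=0,chan=None,half=.06,px=.00025):
    """centre of a circle of radius r at height z maximising |mean radial gradient|"""
    im=cv2.GaussianBlur(rect(c,x,y,z,half,px).astype(np.float32),(0,0),3)
    im=im.mean(2) if chan is None else im@np.array(chan,np.float32)
    gx=cv2.Sobel(im,cv2.CV_32F,1,0); gy=cv2.Sobel(im,cv2.CV_32F,0,1); n=im.shape[0]
    t=np.linspace(0,2*np.pi,180,endpoint=False); best=[]
    st=np.arange(-s,s+1e-9,.0005)
    for a in st:
        for b in st:
            u=(n/2-.5-(b+r*np.sin(t))/px).astype(int); v=(n/2-.5-(a+r*np.cos(t))/px).astype(int)
            g=-(gx[v,u]*np.sin(t)+gy[v,u]*np.cos(t)); m=np.median(g) if sign==0 else g.mean()*sign
            best.append((abs(m) if sign==0 else m,x+a,y+b))
    best=np.array(sorted(best,reverse=True)[:8]); return best[:,1:].mean(0).round(4),best[0,0].round(1)
E
python3 - <<'E'
from h import *
T=pickle.load(open('top0.pkl','rb'));S=pickle.load(open('scene0.pkl','rb'))
for n,c in(('T',T),('S',S)):
    print(n,'ring',fitc(c,.476,-.115,.02,.0335,chan=(1,0,-1)),fitc(c,.476,-.115,.02,.017,chan=(1,0,-1)))
    print(n,'disc',fitc(c,.497,-.381,.005,.0215,chan=(-1,0,1)),'knob',fitc(c,.497,-.381,.025,.007,chan=(-1,0,1)))
    print(n,'neck',fitc(c,.556,.209,.098,.025),fitc(c,.556,.209,.098,.023),'collar',fitc(c,.556,.209,.073,.037))
    hs=cv2.cvtColor(c['img'],cv2.COLOR_RGB2HSV); P=cloud(c); z=P[...,2]
    m=(abs(z-.07)<.006)&(abs(P[...,0]-.58)<.16)&(abs(P[...,1]-.207)<.13); q=P[m][:,:2].astype(np.float32)
    print(n,'box',cv2.minAreaRect(q))
row=lambda c:np.hstack([rect(c,.476,-.115,.02),rect(c,.556,.209,.073)])
im=np.vstack([row(T),row(S)]); save('rect1',cv2.resize(im,(600,600)))
E
```

```text
T ring (array([ 0.4758, -0.1158]), np.float64(45.5)) (array([ 0.4749, -0.1162]), np.float64(46.1))
T disc (array([ 0.4952, -0.3828]), np.float64(74.4)) knob (array([ 0.4952, -0.3818]), np.float64(60.8))
T neck (array([0.5595, 0.2132]), np.float64(22.0)) (array([0.5605, 0.2171]), np.float64(15.9)) collar (array([0.5546, 0.2074]), np.float64(60.0))
T box ((0.5790650844573975, 0.20568397641181946), (0.16716498136520386, 0.21639442443847656), 87.24638366699219)
S ring (array([ 0.4799, -0.1139]), np.float64(14.6)) (array([ 0.4788, -0.1144]), np.float64(12.3))
S disc (array([ 0.4983, -0.3818]), np.float64(13.8)) knob (array([ 0.4999, -0.3803]), np.float64(21.7))
S neck (array([0.5563, 0.2083]), np.float64(7.3)) (array([0.5548, 0.2078]), np.float64(8.1)) collar (array([0.5576, 0.2077]), np.float64(17.3))
S box ((0.582345187664032, 0.20787584781646729), (0.1670956015586853, 0.2210119664669037), 87.3946533203125)
```

View pics/rect1.png

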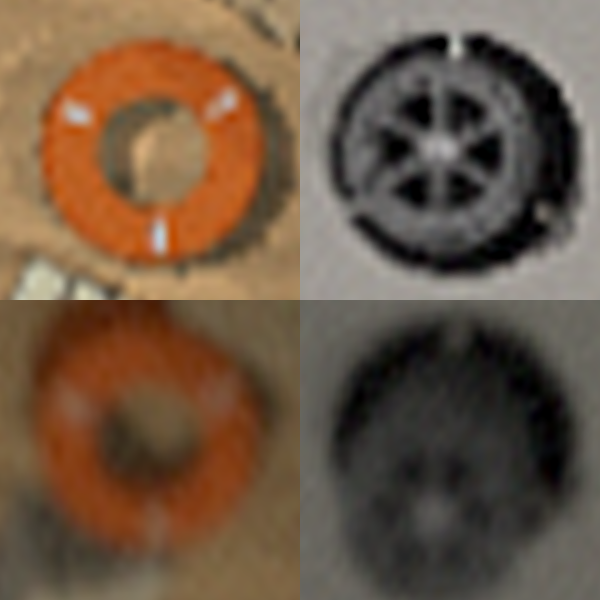

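The fits give ring ≈ (.4775,-.115), disc ≈ (.497,-.382), neck ≈ (.556,.2075) and extractor yaw ≈ -2.7°. The two cameras differ by a steady ~3.5 mm in x. Next move: swing round so the fingers close along world x, then go above the disc.

Call:
{"api": "servo_tool", "payload": {"series": [{"grip": 0.45, "rz": -0.17}, {"grip": 0.45, "rz": -0.17}, {"grip": 0.45, "rz": -0.17}, {"grip": 0.45, "rz": -0.17}, {"grip": 0.45, "rz": -0.17}, {"grip": 0.45, "rz": -0.17}, {"grip": 0.45, "rz": -0.17}, {"grip": 0.45, "dx": -2.8, "dy": -3.8, "dz": 1.4}, {"grip": 0.45, "dx": -2.8, "dy": -3.8, "dz": 1.4}, {"grip": 0.45, "dx": -2.8, "dy": -3.8, "dz": 1.4}, {"grip": 0.45, "dx": -2.8, "dy": -3.8, "dz": 1.4}, {"grip": 0.45, "dx": -2.8, "dy": -3.8, "dz": 1.4}, {"grip": 0.45, "dx": -2.8, "dy": -3.8, "dz": 1.4}, {"grip": 0.45, "dx": -2.8, "dy": -3.8, "dz": 1.4}, {"grip": 0.45}, {"grip": 0.45}], "force": 30}}

```text
validation failed for argument at $.se...
```

Call:
{"api": "servo_tool", "payload": {"series": [{"grip": 0.45, "dx": 0, "dy": 0, "dz": 0, "rx": 0, "ry": 0, "rz": -0.17}, {"grip": 0.45, "dx": 0, "dy": 0, "dz": 0, "rx": 0, "ry": 0, "rz": -0.17}, {"grip": 0.45, "dx": 0, "dy": 0, "dz": 0, "rx": 0, "ry": 0, "rz": -0.17}, {"grip": 0.45, "dx": 0, "dy": 0, "dz": 0, "rx": 0, "ry": 0, "rz": -0.17}, {"grip": 0.45, "dx": 0, "dy": 0, "dz": 0, "rx": 0, "ry": 0, "rz": -0.17}, {"grip": 0.45, "dx": 0, "dy": 0, "dz": 0, "rx": 0, "ry": 0, "rz": -0.17}, {"grip": 0.45, "dx": 0, "dy": 0, "dz": 0, "rx": 0, "ry": 0, "rz": -0.17}, {"grip": 0.45, "dx": -2.8, "dy": -3.8, "dz": 1.4, "rx": 0, "ry": 0, "rz": 0}, {"grip": 0.45, "dx": -2.8, "dy": -3.8, "dz": 1.4, "rx": 0, "ry": 0, "rz": 0}, {"grip": 0.45, "dx": -2.8, "dy": -3.8, "dz": 1.4, "rx": 0, "ry": 0, "rz": 0}, {"grip": 0.45, "dx": -2.8, "dy": -3.8, "dz": 1.4, "rx": 0, "ry": 0, "rz": 0}, {"grip": 0.45, "dx": -2.8, "dy": -3.8, "dz": 1.4, "rx": 0, "ry": 0, "rz": 0}, {"grip": 0.45, "dx": -2.8, "dy": -3.8, "dz": 1.4, "rx": 0, "ry": 0, "rz": 0}, {"grip": 0.45, "dx": -2.8, "dy": -3.8, "dz": 1.4, "rx": 0, "ry": 0, "rz": 0}, {"grip": 0.45, "dx": 0, "dy": 0, "dz": 0, "rx": 0, "ry": 0, "rz": 0}], "force": 30}}

```text
clock: 1.98
eef_pos: [0.499, -0.3827, 0.1312]
ee_rot: [[0.002, -1.0, -0.003], [-1.0, -0.002, 0.002], [-0.002, 0.003, -1.0]]
force: [-0.3, 0.6, -0.9]
grip_width: 0.0385
finger_force: 0.0
```

Call:
{"api": "servo_tool", "payload": {"series": [{"grip": 0.45, "dx": -0.05, "dy": 0.15, "dz": 4, "rx": 0, "ry": 0, "rz": 0}, {"grip": 0.45, "dx": 0, "dy": 0, "dz": 4, "rx": 0, "ry": 0, "rz": 0}, {"grip": 0.45, "dx": 0, "dy": 0, "dz": 2.5, "rx": 0, "ry": 0, "rz": 0}, {"grip": 0.45, "dx": 0, "dy": 0, "dz": 1.7, "rx": 0, "ry": 0, "rz": 0}, {"grip": 0.3, "dx": 0, "dy": 0, "dz": 0, "rx": 0, "ry": 0, "rz": 0}, {"grip": 0.2, "dx": 0, "dy": 0, "dz": 0, "rx": 0, "ry": 0, "rz": 0}, {"grip": 0.1, "dx": 0, "dy": 0, "dz": 0, "rx": 0, "ry": 0, "rz": 0}, {"grip": 0.05, "dx": 0, "dy": 0, "dz": 0, "rx": 0, "ry": 0, "rz": 0}, {"grip": 0.05, "dx": 0, "dy": 0, "dz": 0, "rx": 0, "ry": 0, "rz": 0}], "force": 30}}

```text
clock: 3.1
eef_pos: [0.4969, -0.3852, 0.0127]
ee_rot: [[-0.002, -1.0, 0.002], [-1.0, 0.002, -0.001], [0.001, -0.002, -1.0]]
force: [-0.2, -0.7, 6.1]
grip_width: 0.0119
finger_force: 29.7
```

Call:
{"api": "servo_tool", "payload": {"series": [{"grip": 0.05, "dx": 0, "dy": 0, "dz": -1, "rx": 0, "ry": 0, "rz": 0}, {"grip": 0.05, "dx": 0, "dy": 0, "dz": -3, "rx": 0, "ry": 0, "rz": 0}, {"grip": 0.05, "dx": 0, "dy": 0, "dz": -5, "rx": 0, "ry": 0, "rz": 0}, {"grip": 0.05, "dx": 0, "dy": 0, "dz": -5, "rx": 0, "ry": 0, "rz": 0}, {"grip": 0.05, "dx": 0, "dy": 0, "dz": 0, "rx": 0, "ry": 0, "rz": 0}, {"grip": 0.05, "dx": 0, "dy": 0, "dz": 0, "rx": 0, "ry": 0, "rz": 0}]}}

```text
clock: 3.85
eef_pos: [0.4954, -0.3841, 0.151]
ee_rot: [[-0.002, -1.0, -0.001], [-1.0, 0.002, 0.001], [-0.001, 0.001, -1.0]]
force: [-0.5, -0.2, -1.2]
grip_width: 0.0123
finger_force: 29.3
```

```bash
python3 - <<'E'
from h import *
o=monitor.get_obs(); print(o['eef_pos'],o['force'],o['grip_width'],o['joints'])
p=np.array(o['eef_pos']); ims=[]
for n in('top','scene'):
    c=cam(n); pickle.dump(c,open(n+'1.pkl','wb')); u,v=proj(c,p)[0].astype(int); print(n,u,v)
    ims.append(cv2.resize(c['img'][v-45:v+45,u-45:u+45],(400,400),interpolation=cv2.INTER_CUBIC))
save('held1',np.hstack(ims))
E
```

```text
[ 0.49541658 -0.38412863  0.15098741] [-0.53331605 -0.22234549 -1.24711927] 0.01228585293638306 [-4.02205816e-01  4.51959818e-01 -9.66127971e-02 -1.00409189e-03
 -1.02318101e+00  4.00288797e-01]
top 407 247
scene 153 148
```

View pics/held1.png

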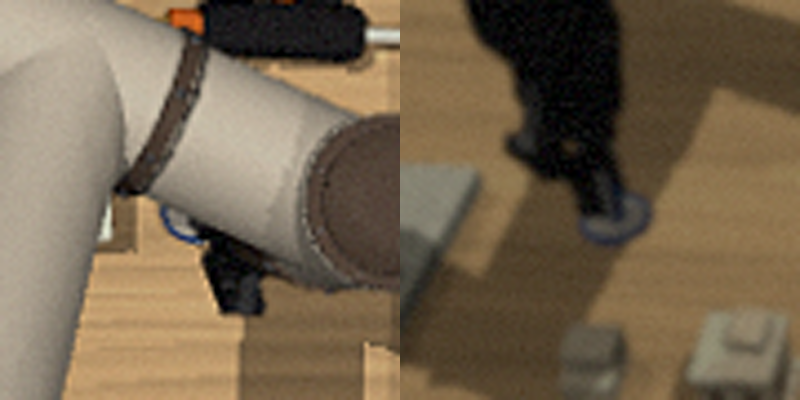

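The disc is held: scene camera, blue rim at about (157,152). Next I'll average several frames to pin down the disc's offset in the grip and the neck.

```bash
cat >> h.py <<'E'
def avg(n,k=6):
    fs=[cam(n) for _ in range(k)]; c=fs[0]; c['img']=np.mean([f['img'] for f in fs],0).astype(np.float32).round().astype(np.uint8)
    c['z_map']=np.median([f['z_map'] for f in fs],0); return c
E
python3 - <<'E'
from h import *
E=[]
S=avg('scene'); E.append(monitor.get_obs()['eef_pos']); T=avg('top'); E.append(monitor.get_obs()['eef_pos'])
pickle.dump(S,open('S2.pkl','wb'));pickle.dump(T,open('T2.pkl','wb'))
print(np.array(E))
p=np.array(E[-1]); zt=p[2]-.0127+.005
print('disc S',fitc(S,p[0],p[1],zt,.0215,chan=(-1,0,1)))
for n,c in(('T',T),('S',S)):
    for z,r in((.098,.025),(.098,.023),(.073,.037)):
        print(n,z,r,fitc(c,.556,.208,z,r,s=.005),fitc(c,.556,.208,z,r,s=.005,sign=1),fitc(c,.556,.208,z,r,s=.005,sign=-1))
    P=cloud(c); m=(abs(P[...,2]-.096)<.006)&(abs(P[...,0]-.556)<.04)&(abs(P[...,1]-.208)<.04)
    q=P[m]; print(n,'neck pts',len(q),cv2.minEnclosingCircle(q[:,:2].astype(np.float32)),np.percentile(q[:,2],[50,90]))
im=np.hstack([cv2.convertScaleAbs(rect(c,.556,.208,.098,.04),alpha=a) for c,a in((T,1.8),(S,3))])
im=cv2.resize(im,(800,400))
for k in(200,600): cv2.circle(im,(k,200),125,(255,0,0),1)
save('neck2',im)
E
```

```text
[[ 0.49583096 -0.38462676  0.15057982]
 [ 0.49605702 -0.38468676  0.15130316]]
disc S (array([ 0.5017, -0.3782]), np.float64(14.3))
T 0.098 0.025 (array([0.5572, 0.2114]), np.float64(20.9)) (array([0.5604, 0.2127]), np.float64(18.5)) (array([0.5543, 0.2104]), np.float64(21.7))
T 0.098 0.023 (array([0.5608, 0.2038]), np.float64(9.0)) (array([0.5607, 0.2124]), np.float64(9.3)) (array([0.5566, 0.2061]), np.float64(6.3))
T 0.073 0.037 (array([0.5545, 0.2072]), np.float64(57.5)) (array([0.5544, 0.2076]), np.float64(55.0)) (array([0.5609, 0.2046]), np.float64(-1.3))
T neck pts 197 ((0.5536423921585083, 0.20892751216888428), 0.028647881001234055) [0.09414611 0.09682869]
S 0.098 0.025 (array([0.557 , 0.2076]), np.float64(7.1)) (array([0.5556, 0.2068]), np.float64(5.1)) (array([0.5609, 0.2112]), np.float64(-2.4))
S 0.098 0.023 (array([0.5556, 0.2094]), np.float64(7.3)) (array([0.5556, 0.2106]), np.float64(6.1)) (array([0.5608, 0.2065]), np.float64(-1.2))
S 0.073 0.037 (array([0.5578, 0.208 ]), np.float64(17.3)) (array([0.5578, 0.2078]), np.float64(14.0)) (array([0.5518, 0.2032]), np.float64(-3.9))
S neck pts 244 ((0.5565363168716431, 0.20909903943538666), 0.028244249522686005) [0.09441077 0.09764931]
```

View pics/neck2.png

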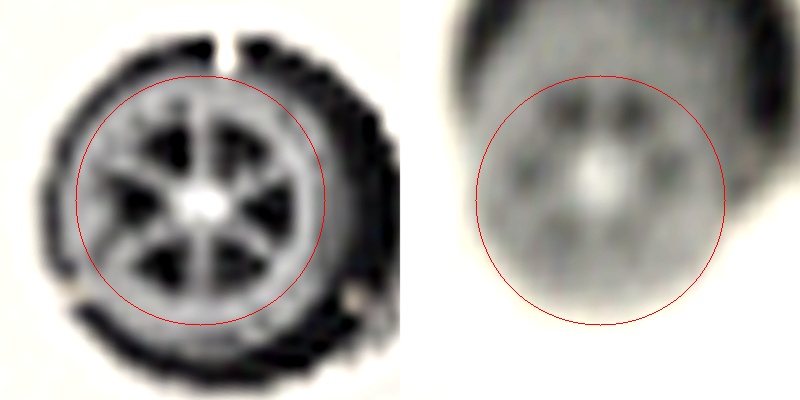

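Call:
{"api": "servo_tool", "payload": {"series": [{"grip": 0.05, "dx": -2.0, "dy": 0, "dz": 0, "rx": 0, "ry": 0, "rz": 0}, {"grip": 0.05, "dx": -4.0, "dy": -0.5, "dz": 0, "rx": 0, "ry": 0, "rz": 0}, {"grip": 0.05, "dx": -5.0, "dy": -0.5, "dz": 0, "rx": 0, "ry": 0, "rz": 0}, {"grip": 0.05, "dx": -5.0, "dy": -0.5, "dz": 0, "rx": 0, "ry": 0, "rz": 0}, {"grip": 0.05, "dx": -5.0, "dy": -0.5, "dz": 0, "rx": 0, "ry": 0, "rz": 0}, {"grip": 0.05, "dx": -5.0, "dy": -0.5, "dz": 0, "rx": 0, "ry": 0, "rz": 0}, {"grip": 0.05, "dx": -5.0, "dy": -0.5, "dz": 0, "rx": 0, "ry": 0, "rz": 0}, {"grip": 0.05, "dx": -5.0, "dy": -0.5, "dz": 0, "rx": 0, "ry": 0, "rz": 0}, {"grip": 0.05, "dx": -5.0, "dy": -0.5, "dz": 0, "rx": 0, "ry": 0, "rz": 0}, {"grip": 0.05, "dx": -5.0, "dy": -0.5, "dz": 0, "rx": 0, "ry": 0, "rz": 0}, {"grip": 0.05, "dx": -5.0, "dy": -0.5, "dz": 0, "rx": 0, "ry": 0, "rz": 0}, {"grip": 0.05, "dx": -4.0, "dy": -0.5, "dz": 0, "rx": 0, "ry": 0, "rz": 0}, {"grip": 0.05, "dx": -2.6, "dy": 0, "dz": 0, "rx": 0, "ry": 0, "rz": 0}, {"grip": 0.05, "dx": -1.0, "dy": 0, "dz": 0, "rx": 0, "ry": 0, "rz": 0}, {"grip": 0.05, "dx": 0, "dy": 0, "dz": 1, "rx": 0, "ry": 0, "rz": 0}, {"grip": 0.05, "dx": 0, "dy": 0, "dz": 0.5, "rx": 0, "ry": 0, "rz": 0}, {"grip": 0.05, "dx": 0, "dy": 0, "dz": 0, "rx": 0, "ry": 0, "rz": 0}, {"grip": 0.05, "dx": 0, "dy": 0, "dz": 0, "rx": 0, "ry": 0, "rz": 0}]}}

```text
clock: 6.8
eef_pos: [0.5524, 0.2006, 0.1364]
ee_rot: [[-0.003, -1.0, 0.0], [-1.0, 0.003, 0.0], [-0.0, -0.0, -1.0]]
force: [-0.2, 0.3, -0.4]
grip_width: 0.012
finger_force: 29.3
```

```bash
python3 - <<'E'
from h import *
o=monitor.get_obs(); p=np.array(o['eef_pos']); print(p,o['force'])
ims=[]
for n,a in(('top',1.5),('scene',2.5)):
    c=avg(n,4); pickle.dump(c,open(n+'3.pkl','wb')); zt=p[2]-.0077
    f=fitc(c,p[0]+.004,p[1]+.004,zt,.0215,s=.008,chan=(-1,0,1)); g=fitc(c,p[0]+.004,p[1]+.004,zt,.0215,s=.008,chan=(-1,0,1),sign=1);print(n,f,g)
    im=cv2.resize(cv2.convertScaleAbs(rect(c,.556,.208,zt,.04),alpha=a),(400,400))
    cv2.circle(im,(200,200),108,(255,0,0),1)
    ims.append(im)
save('held3',np.hstack(ims))
E
```

```text
[0.55239234 0.20057089 0.13640971] [-0.20510431  0.30263359 -0.37663243]
top (array([0.5515, 0.2066]), np.float64(1.5)) (array([0.5512, 0.2078]), np.float64(13.4))
scene (array([0.5577, 0.2039]), np.float64(9.7)) (array([0.5501, 0.2007]), np.float64(2.0))
```

View pics/held3.png

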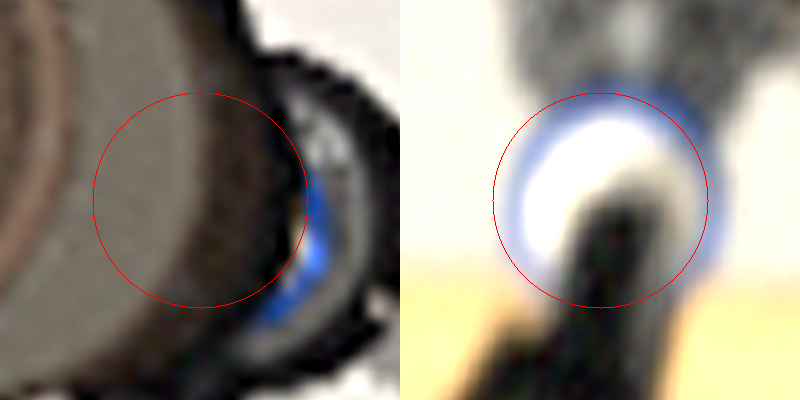

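In the scene view the disc sits about 12 px (2.5–4 mm) to the right of the wanted circle. The cameras disagree in x, so I suspect the disc hangs lower than I assumed. I'll check with depth.

```bash
python3 - <<'E'
from h import *
for n in('scene','top'):
    c=pickle.load(open(n+'3.pkl','rb')); P=cloud(c); hs=cv2.cvtColor(c['img'],cv2.COLOR_RGB2HSV)
    near=(abs(P[...,0]-.555)<.035)&(abs(P[...,1]-.205)<.035)&(P[...,2]>.108)&(P[...,2]<.155)
    m=near&(hs[...,2]>70)
    blue=near&(hs[...,0]>100)&(hs[...,0]<130)&(hs[...,1]>90)
    for k,mm in(('bright',m),('blue',blue)):
        q=P[mm]; 
        if len(q)<5: print(n,k,len(q)); continue
        A=np.c_[q[:,:2]-[.555,.205],np.ones(len(q))]; s=np.linalg.lstsq(A,q[:,2],rcond=None)[0]
        print(n,k,len(q),q.mean(0).round(4),q.min(0).round(4),q.max(0).round(4),'z pct',np.percentile(q[:,2],[10,50,90]).round(4),'plane',s.round(3))
    for z in(.1207,.1227,.1247,.1267,.1287): print(n,z,fitc(c,.555,.205,z,.0215,s=.006,chan=(-1,0,1)))
S=pickle.load(open('S2.pkl','rb')); P=cloud(S)
for z0,b in((.07,(.62,.66,.15,.19)),(.0945,(.545,.567,.198,.218))):
    m=(P[...,0]>b[0])&(P[...,0]<b[1])&(P[...,1]>b[2])&(P[...,1]<b[3]); print('depth check',z0,np.median(P[m][:,2]))
E
```

```text
scene bright 107 [0.5593 0.2067 0.129 ] [0.5382 0.1854 0.1247] [0.574  0.2252 0.1468] z pct [0.127  0.1284 0.1296] plane [-0.06  -0.024  0.129]
scene blue 5 [0.571  0.2025 0.1261] [0.5668 0.1902 0.1251] [0.574  0.2143 0.127 ] z pct [0.1253 0.1259 0.127 ] plane [ 0.344 -0.051  0.12 ]
scene 0.1207 (array([0.5502, 0.2059]), np.float64(9.4))
scene 0.1227 (array([0.5519, 0.2054]), np.float64(9.5))
scene 0.1247 (array([0.5538, 0.2049]), np.float64(9.6))
scene 0.1267 (array([0.5559, 0.2045]), np.float64(9.5))
scene 0.1287 (array([0.5579, 0.204 ]), np.float64(9.6))
top bright 16 [0.5439 0.1874 0.128 ] [0.533  0.1847 0.1265] [0.559  0.1932 0.1306] z pct [0.1267 0.128  0.1293] plane [-0.059 -0.297  0.122]
top blue 13 [0.5439 0.1871 0.1281] [0.533  0.1847 0.1267] [0.559  0.1932 0.1306] z pct [0.1267 0.1282 0.1295] plane [-0.058 -0.311  0.122]
top 0.1207 (array([0.5511, 0.2059]), np.float64(1.6))
top 0.1227 (array([0.5509, 0.2047]), np.float64(1.6))
top 0.1247 (array([0.5513, 0.2055]), np.float64(1.6))
top 0.1267 (array([0.5512, 0.2061]), np.float64(1.6))
top 0.1287 (array([0.5511, 0.2054]), np.float64(1.6))
depth check 0.07 0.07030280846151177
depth check 0.0945 0.09375104997331712
```

Depth shows the disc face at 128.5 mm, as I assumed. So the scene-camera x fit is skewed by the disc's visible side wall, and I'll trust the top camera for x. Correction: x +3.5 mm, y +3.3 mm. Then I'll go down to just above the rim and look again.

Call:
{"api": "servo_tool", "payload": {"series": [{"grip": 0.05, "dx": -0.33, "dy": -0.35, "dz": 0, "rx": 0, "ry": 0, "rz": 0}, {"grip": 0.05, "dx": 0, "dy": 0, "dz": 1.0, "rx": 0, "ry": 0, "rz": 0}, {"grip": 0.05, "dx": 0, "dy": 0, "dz": 1.1, "rx": 0, "ry": 0, "rz": 0}, {"grip": 0.05, "dx": 0, "dy": 0, "dz": 0, "rx": 0, "ry": 0, "rz": 0}, {"grip": 0.05, "dx": 0, "dy": 0, "dz": 0, "rx": 0, "ry": 0, "rz": 0}]}}

```text
clock: 7.82
eef_pos: [0.5558, 0.2045, 0.1152]
ee_rot: [[-0.002, -1.0, -0.0], [-1.0, 0.002, -0.0], [0.0, 0.0, -1.0]]
force: [0.2, -0.0, 0.3]
grip_width: 0.0121
finger_force: 29.3
```

```bash
python3 - <<'E'
from h import *
o=monitor.get_obs(); p=np.array(o['eef_pos']); print(p,o['force'])
S0=pickle.load(open('S2.pkl','rb')); T0=pickle.load(open('T2.pkl','rb'))
ims=[]
for n,a,c0,ce in(('top',1.5,T0,(.555,.2072)),('scene',2.5,S0,(.5555,.2078))):
    c=avg(n,4); pickle.dump(c,open(n+'4.pkl','wb')); zt=p[2]-.0077
    print(n,fitc(c,.556,.208,zt,.0215,s=.006,chan=(-1,0,1)))
    im=cv2.resize(cv2.convertScaleAbs(rect(c,.556,.208,zt,.04),alpha=a),(400,400),interpolation=cv2.INTER_CUBIC)
    cv2.circle(im,(int(200-(ce[1]-.208)/.0002),int(200-(ce[0]-.556)/.0002)),108,(255,0,0),1)
    ims.append(im)
save('held4',np.hstack(ims))
E
```

```text
[0.55577656 0.20448537 0.1151621 ] [ 0.24257677 -0.00073584  0.32131457]
top (array([0.554 , 0.2126]), np.float64(1.3))
scene (array([0.5616, 0.2068]), np.float64(9.4))
```

View pics/held4.png

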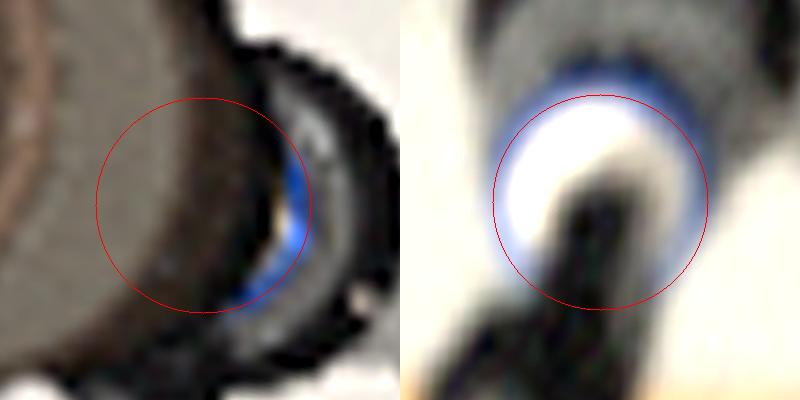

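In the top view the rim arc now lies on the target circle, and in the scene view y is within 1 mm. I'll lower gently in small steps.

Call:
{"api": "servo_tool", "payload": {"series": [{"grip": 0.05, "dx": -0.05, "dy": 0, "dz": 0.2, "rx": 0, "ry": 0, "rz": 0}, {"grip": 0.05, "dx": 0, "dy": 0, "dz": 0.2, "rx": 0, "ry": 0, "rz": 0}, {"grip": 0.05, "dx": 0, "dy": 0, "dz": 0.1, "rx": 0, "ry": 0, "rz": 0}, {"grip": 0.05, "dx": 0, "dy": 0, "dz": 0, "rx": 0, "ry": 0, "rz": 0}]}}

```text
clock: 8.72
eef_pos: [0.5556, 0.2049, 0.1101]
ee_rot: [[-0.002, -1.0, -0.0], [-1.0, 0.002, -0.0], [0.0, 0.0, -1.0]]
force: [-1.0, -0.2, 0.2]
grip_width: 0.0124
finger_force: 29.3
```

Call:
{"api": "servo_tool", "payload": {"series": [{"grip": 0.05, "dx": 0, "dy": 0, "dz": 0.1, "rx": 0, "ry": 0, "rz": 0}, {"grip": 0.05, "dx": 0, "dy": 0, "dz": 0.1, "rx": 0, "ry": 0, "rz": 0}, {"grip": 0.05, "dx": 0, "dy": 0, "dz": 0, "rx": 0, "ry": 0, "rz": 0}]}}

```text
clock: 9.1
eef_pos: [0.5557, 0.205, 0.1082]
ee_rot: [[-0.002, -1.0, -0.0], [-1.0, 0.002, -0.0], [0.0, 0.0, -1.0]]
force: [0.5, -0.1, 1.0]
grip_width: 0.0122
finger_force: 29.3
```

Call:
{"api": "servo_tool", "payload": {"series": [{"grip": 0.05, "dx": 0, "dy": 0, "dz": 0.1, "rx": 0, "ry": 0, "rz": 0}, {"grip": 0.05, "dx": 0, "dy": 0, "dz": 0, "rx": 0, "ry": 0, "rz": 0}]}}

```text
clock: 9.35
eef_pos: [0.5557, 0.205, 0.1073]
ee_rot: [[-0.002, -1.0, -0.0], [-1.0, 0.002, 0.0], [-0.0, 0.0, -1.0]]
force: [0.3, -0.2, -0.9]
grip_width: 0.0125
finger_force: 29.3
```

Call:
{"api": "servo_tool", "payload": {"series": [{"grip": 0.05, "dx": 0, "dy": 0, "dz": 0.07, "rx": 0, "ry": 0, "rz": 0}, {"grip": 0.05, "dx": 0, "dy": 0, "dz": 0, "rx": 0, "ry": 0, "rz": 0}]}}

```text
clock: 9.6
eef_pos: [0.5557, 0.205, 0.1072]
ee_rot: [[-0.002, -1.0, 0.0], [-1.0, 0.002, 0.0], [-0.0, -0.0, -1.0]]
force: [-1.3, 0.1, 4.5]
grip_width: 0.012
finger_force: 29.6
```

Call:
{"api": "servo_tool", "payload": {"series": [{"grip": 0.05, "dx": 0, "dy": 0, "dz": 0.07, "rx": 0, "ry": 0, "rz": 0}, {"grip": 0.05, "dx": 0, "dy": 0, "dz": 0, "rx": 0, "ry": 0, "rz": 0}]}}

```text
clock: 9.85
eef_pos: [0.5558, 0.205, 0.1072]
ee_rot: [[-0.002, -1.0, 0.001], [-1.0, 0.002, 0.0], [-0.0, -0.001, -1.0]]
force: [-3.7, -0.5, 7.3]
grip_width: 0.0124
finger_force: 30.0
```

There is contact at TCP z = 0.1072, exactly the ledge height. I'll unload, release and rise.

Call:
{"api": "servo_tool", "payload": {"series": [{"grip": 0.05, "dx": 0, "dy": 0, "dz": -0.1, "rx": 0, "ry": 0, "rz": 0}, {"grip": 0.2, "dx": 0, "dy": 0, "dz": 0, "rx": 0, "ry": 0, "rz": 0}, {"grip": 0.35, "dx": 0, "dy": 0, "dz": 0, "rx": 0, "ry": 0, "rz": 0}, {"grip": 0.45, "dx": 0, "dy": 0, "dz": 0, "rx": 0, "ry": 0, "rz": 0}, {"grip": 0.45, "dx": 0, "dy": 0, "dz": -0.5, "rx": 0, "ry": 0, "rz": 0}, {"grip": 0.45, "dx": 0, "dy": 0, "dz": -3, "rx": 0, "ry": 0, "rz": 0}, {"grip": 0.45, "dx": 0, "dy": 0, "dz": -5, "rx": 0, "ry": 0, "rz": 0}, {"grip": 1, "dx": 4, "dy": 0.5, "dz": 0, "rx": 0, "ry": 0, "rz": 0}, {"grip": 1, "dx": 5, "dy": 1.4, "dz": 0, "rx": 0, "ry": 0, "rz": 0}, {"grip": 1, "dx": 5, "dy": 1.4, "dz": 0, "rx": 0, "ry": 0, "rz": 0}, {"grip": 1, "dx": 5, "dy": 1.4, "dz": 0, "rx": 0, "ry": 0, "rz": 0}, {"grip": 1, "dx": 5, "dy": 1.4, "dz": 0, "rx": 0, "ry": 0, "rz": 0}, {"grip": 1, "dx": 5, "dy": 1.4, "dz": 0, "rx": 0, "ry": 0, "rz": 0}, {"grip": 1, "dx": 3, "dy": 0.4, "dz": 0, "rx": 0, "ry": 0, "rz": 0}, {"grip": 1, "dx": 0, "dy": 0, "dz": 0, "rx": 0, "ry": 0, "rz": 0}]}}

```text
clock: 11.72
eef_pos: [0.4757, -0.1164, 0.1923]
ee_rot: [[-0.005, -1.0, 0.001], [-1.0, 0.005, -0.0], [0.0, -0.001, -1.0]]
force: [-0.2, 0.6, 0.1]
grip_width: 0.0855
finger_force: 0.0
```

```bash
python3 - <<'E'
from h import *
o=monitor.get_obs(); print(o['eef_pos'],o['ee_rot'],o['grip_width'],o['joints'])
for n in('top','scene'):
    c=avg(n,4); pickle.dump(c,open(n+'5.pkl','wb')); P=cloud(c)
    print(n,'disc',fitc(c,.556,.208,.0995,.0215,s=.006,chan=(-1,0,1)),'knob',fitc(c,.556,.208,.1195,.007,s=.006,chan=(-1,0,1)))
    hs=cv2.cvtColor(c['img'],cv2.COLOR_RGB2HSV); m=(abs(P[...,0]-.556)<.015)&(abs(P[...,1]-.207)<.019)&(P[...,2]>.09)&(P[...,2]<.108)
    q=P[m];A=np.c_[q[:,:2]-[.556,.207],np.ones(len(q))]; print('plane',len(q),np.linalg.lstsq(A,q[:,2],rcond=None)[0].round(3),np.median(q[:,2]))
# ring lug angles from the pre-move top picture (mean of gray in ring of radii 20-31 mm)
T=pickle.load(open('T2.pkl','rb'))
for ce in((.4755,-.116),(.4748,-.1163)):
    im=rect(T,*ce,.02).astype(np.float32); w=np.clip(im[...,2]-80,0,None); n=im.shape[0]
    pol=cv2.warpPolar(w,(80,720),(n/2-.5,n/2-.5),.034/.00025*1.0,cv2.WARP_POLAR_LINEAR)
    prof=pol[:,48:72].mean(1); f=(prof*np.exp(-3j*np.deg2rad(np.arange(720)/2))).sum() # image angle cw from right
    a=-np.angle(f)/3; img=np.rad2deg(a); print('lugs world deg mod 120',(-90-img)%120)
    pk=prof.reshape(3,-1); print((prof>prof.max()*.6).nonzero()[0]/2)
E
```

```text
[ 0.47567476 -0.11642658  0.19231992] [[-5.37584430e-03 -9.99985328e-01  6.67002308e-04]
 [-9.99985550e-01  5.37583765e-03 -1.17586311e-05]
 [ 8.17276247e-06 -6.67055883e-04 -9.99999777e-01]] 0.08545493610949982 [ 9.24044314e-02  1.89098886e-01 -3.74732623e-01  8.67064828e-05
 -1.00630175e+00 -9.78266616e-02]
top disc (array([0.5531, 0.2079]), np.float64(50.0)) knob (array([0.5524, 0.2076]), np.float64(61.1))
plane 109 [-0.045  0.03   0.098] 0.09850274324947204
scene disc (array([0.554 , 0.2088]), np.float64(10.2)) knob (array([0.5589, 0.2087]), np.float64(19.6))
plane 120 [0.021 0.026 0.099] 0.09913379981818989
lugs world deg mod 120 63.991632492838306
[ 83.   83.5  84.   84.5  85.   85.5  86.   86.5  87.   87.5  88.   88.5
 204.  204.5 205.  205.5 206.  206.5 207.  207.5 208.  325.  325.5 326.
 326.5 327.  327.5]
lugs world deg mod 120 63.87565285404408
[ 83.5  84.   84.5  85.   85.5  86.   86.5  87.   87.5  88.   88.5  89.
  89.5  90.  205.  205.5 206.  206.5 207.  207.5 208.  208.5 209.  323.
 323.5 324.  324.5 325.  325.5 326. ]
```

The disc is seated flat, with its face at about 99 mm and negligible slope. The ring's lugs are at 64° (mod 120). I'll squeeze the ring lightly at two angles, so that its centre coincides with the TCP in both directions.

Call:
{"api": "servo_tool", "payload": {"series": [{"grip": 1, "dx": 0, "dy": 0, "dz": 0, "rx": 0, "ry": 0, "rz": -0.155}, {"grip": 1, "dx": 0, "dy": 0, "dz": 0, "rx": 0, "ry": 0, "rz": -0.155}, {"grip": 1, "dx": 0, "dy": 0, "dz": 0, "rx": 0, "ry": 0, "rz": -0.155}, {"grip": 1, "dx": 0, "dy": 0, "dz": 0, "rx": 0, "ry": 0, "rz": -0.155}, {"grip": 1, "dx": 0, "dy": 0, "dz": 4, "rx": 0, "ry": 0, "rz": 0}, {"grip": 1, "dx": 0, "dy": 0, "dz": 4, "rx": 0, "ry": 0, "rz": 0}, {"grip": 1, "dx": 0, "dy": 0, "dz": 4, "rx": 0, "ry": 0, "rz": 0}, {"grip": 1, "dx": 0, "dy": 0, "dz": 4, "rx": 0, "ry": 0, "rz": 0}, {"grip": 1, "dx": 0, "dy": 0, "dz": 2, "rx": 0, "ry": 0, "rz": 0}, {"grip": 1, "dx": 0, "dy": 0, "dz": 1, "rx": 0, "ry": 0, "rz": 0}, {"grip": 1, "dx": 0, "dy": 0, "dz": 0, "rx": 0, "ry": 0, "rz": 0}], "force": 20}}

```text
clock: 13.5
eef_pos: [0.4762, -0.1146, 0.0017]
ee_rot: [[0.58, -0.815, -0.001], [-0.815, -0.58, -0.0], [-0.0, 0.001, -1.0]]
force: [-0.2, 0.7, 0.7]
grip_width: 0.0852
finger_force: 0.0
```

Call:
{"api": "servo_tool", "payload": {"series": [{"grip": 0.9, "dx": 0, "dy": 0, "dz": 0, "rx": 0, "ry": 0, "rz": 0}, {"grip": 0.83, "dx": 0, "dy": 0, "dz": 0, "rx": 0, "ry": 0, "rz": 0}, {"grip": 0.77, "dx": 0, "dy": 0, "dz": 0, "rx": 0, "ry": 0, "rz": 0}, {"grip": 0.74, "dx": 0, "dy": 0, "dz": 0, "rx": 0, "ry": 0, "rz": 0}, {"grip": 0.74, "dx": 0, "dy": 0, "dz": 0, "rx": 0, "ry": 0, "rz": 0}]}}

```text
clock: 14.12
eef_pos: [0.4767, -0.1148, 0.0031]
ee_rot: [[0.58, -0.815, 0.002], [-0.815, -0.58, 0.0], [0.001, -0.002, -1.0]]
force: [-1.5, 1.4, 5.4]
grip_width: 0.0664
finger_force: 21.8
```

Call:
{"api": "servo_tool", "payload": {"series": [{"grip": 0.85, "dx": 0, "dy": 0, "dz": -0.25, "rx": 0, "ry": 0, "rz": 0}, {"grip": 1, "dx": 0, "dy": 0, "dz": 0, "rx": 0, "ry": 0, "rz": 0}, {"grip": 1, "dx": 0, "dy": 0, "dz": 0, "rx": 0, "ry": 0, "rz": 0}, {"grip": 1, "dx": 0, "dy": 0, "dz": 0, "rx": 0, "ry": 0, "rz": -0.17}, {"grip": 1, "dx": 0, "dy": 0, "dz": 0, "rx": 0, "ry": 0, "rz": -0.17}, {"grip": 1, "dx": 0, "dy": 0, "dz": 0, "rx": 0, "ry": 0, "rz": -0.17}, {"grip": 1, "dx": 0, "dy": 0, "dz": 0, "rx": 0, "ry": 0, "rz": -0.17}, {"grip": 1, "dx": 0, "dy": 0, "dz": 0, "rx": 0, "ry": 0, "rz": -0.17}, {"grip": 0.9, "dx": 0, "dy": 0, "dz": 0, "rx": 0, "ry": 0, "rz": 0}, {"grip": 0.83, "dx": 0, "dy": 0, "dz": 0, "rx": 0, "ry": 0, "rz": 0}, {"grip": 0.77, "dx": 0, "dy": 0, "dz": 0, "rx": 0, "ry": 0, "rz": 0}, {"grip": 0.74, "dx": 0, "dy": 0, "dz": 0, "rx": 0, "ry": 0, "rz": 0}, {"grip": 0.74, "dx": 0, "dy": 0, "dz": 0, "rx": 0, "ry": 0, "rz": 0}]}}

```text
clock: 15.75
eef_pos: [0.476, -0.1149, 0.0047]
ee_rot: [[0.995, -0.103, 0.0], [-0.103, -0.995, -0.0], [0.0, 0.0, -1.0]]
force: [-1.4, -0.1, 4.8]
grip_width: 0.0662
finger_force: 21.8
```

Call:
{"api": "servo_tool", "payload": {"series": [{"grip": 0.74, "dx": 0, "dy": 0, "dz": 0, "rx": 0, "ry": 0, "rz": 0}], "force": 60}}

```text
clock: 15.88
eef_pos: [0.476, -0.1149, 0.0052]
ee_rot: [[0.995, -0.103, 0.0], [-0.103, -0.995, -0.0], [0.0, 0.0, -1.0]]
force: [-2.9, 0.2, 9.5]
grip_width: 0.0647
finger_force: 63.7
```

Call:
{"api": "servo_tool", "payload": {"series": [{"grip": 0.7, "dx": 0, "dy": 0, "dz": -1, "rx": 0, "ry": 0, "rz": 0}, {"grip": 0.7, "dx": 0, "dy": 0, "dz": -4, "rx": 0, "ry": 0, "rz": 0}, {"grip": 0.7, "dx": 0, "dy": 0, "dz": -5, "rx": 0, "ry": 0, "rz": 0}, {"grip": 0.7, "dx": 0, "dy": 0, "dz": -5, "rx": 0, "ry": 0, "rz": 0}, {"grip": 0.7, "dx": 0, "dy": 0, "dz": 0, "rx": 0, "ry": 0, "rz": -0.17}, {"grip": 0.7, "dx": 0, "dy": 0, "dz": 0, "rx": 0, "ry": 0, "rz": -0.17}, {"grip": 0.7, "dx": 0, "dy": 0, "dz": 0, "rx": 0, "ry": 0, "rz": -0.17}, {"grip": 0.7, "dx": 0, "dy": 0, "dz": 0, "rx": 0, "ry": 0, "rz": -0.17}, {"grip": 0.7, "dx": 0, "dy": 0, "dz": 0, "rx": 0, "ry": 0, "rz": -0.17}, {"grip": 0.7, "dx": 0, "dy": 0, "dz": 0, "rx": 0, "ry": 0, "rz": -0.17}, {"grip": 0.7, "dx": 0, "dy": 0, "dz": 0, "rx": 0, "ry": 0, "rz": -0.17}, {"grip": 0.7, "dx": 4, "dy": -0.95, "dz": 0, "rx": 0, "ry": 0, "rz": 0}, {"grip": 0.7, "dx": 5, "dy": -1.2, "dz": 0, "rx": 0, "ry": 0, "rz": 0}, {"grip": 0.7, "dx": 5, "dy": -1.2, "dz": 0, "rx": 0, "ry": 0, "rz": 0}, {"grip": 0.7, "dx": 5, "dy": -1.2, "dz": 0, "rx": 0, "ry": 0, "rz": 0}, {"grip": 0.7, "dx": 5, "dy": -1.2, "dz": 0, "rx": 0, "ry": 0, "rz": 0}, {"grip": 0.7, "dx": 5, "dy": -1.2, "dz": 0, "rx": 0, "ry": 0, "rz": 0}, {"grip": 0.7, "dx": 3.3, "dy": -0.85, "dz": 0, "rx": 0, "ry": 0, "rz": 0}, {"grip": 0.7, "dx": 0, "dy": 0, "dz": 0, "rx": 0, "ry": 0, "rz": 0}, {"grip": 0.7, "dx": 0, "dy": 0, "dz": 0, "rx": 0, "ry": 0, "rz": 0}]}}

```text
clock: 18.38
eef_pos: [0.5566, 0.207, 0.154]
ee_rot: [[0.465, 0.885, -0.001], [0.885, -0.465, -0.001], [-0.001, -0.001, -1.0]]
force: [-0.5, 0.5, -0.6]
grip_width: 0.0644
finger_force: 66.6
```

```bash
python3 - <<'E'
from h import *
o=monitor.get_obs(); p=np.array(o['eef_pos']); print(p,o['force'],o['ft_torque'],np.array(o['joints']).round(2)); y=np.array(o['ee_rot'])[:,1]; print(np.rad2deg(np.arctan2(y[1],y[0]))%360)
ims=[]
for n in('top','scene'):
    c=avg(n,4); pickle.dump(c,open(n+'6.pkl','wb')); zt=p[2]-.005+.02
    for q in((1,0,-1),): print(n,fitc(c,p[0],p[1],zt,.0335,s=.006,chan=q),fitc(c,p[0],p[1],zt,.0335,s=.006,chan=q,sign=-1),fitc(c,p[0],p[1],zt,.017,s=.006,chan=q))
    P=cloud(c); hs=cv2.cvtColor(c['img'],cv2.COLOR_RGB2HSV); m=(hs[...,0]<14)&(hs[...,1]>160)&(hs[...,2]>50)&(abs(P[...,0]-p[0])<.05)&(abs(P[...,1]-p[1])<.05)&(P[...,2]>.12); q=P[m]; print(len(q),q.min(0),q.max(0))
    im=cv2.resize(cv2.convertScaleAbs(rect(c,p[0],p[1],zt,.045),alpha=1.6),(400,400),interpolation=cv2.INTER_CUBIC)
    cv2.circle(im,(200,200),149,(0,0,255),1); ims.append(im)
save('ring6',np.hstack(ims))
E
```

```text
[0.5566353  0.20697917 0.15397489] [-0.48856167  0.52058628 -0.62915783] [ 0.02221467  0.04041317 -0.04564344] [ 0.63  0.4  -0.18 -0.   -1.    2.03]
332.2883864544572
top (array([0.5531, 0.2014]), np.float64(9.6)) (array([0.5541, 0.2039]), np.float64(23.6)) (array([0.5588, 0.206 ]), np.float64(1.1))
147 [0.52090366 0.17297511 0.15157042] [0.57869795 0.21370892 0.29575104]
scene (array([0.5619, 0.208 ]), np.float64(5.3)) (array([0.5614, 0.2057]), np.float64(5.0)) (array([0.5599, 0.2087]), np.float64(3.6))
214 [0.52884604 0.17439394 0.15019126] [0.59527073 0.23933778 0.22608862]
```

View pics/ring6.png

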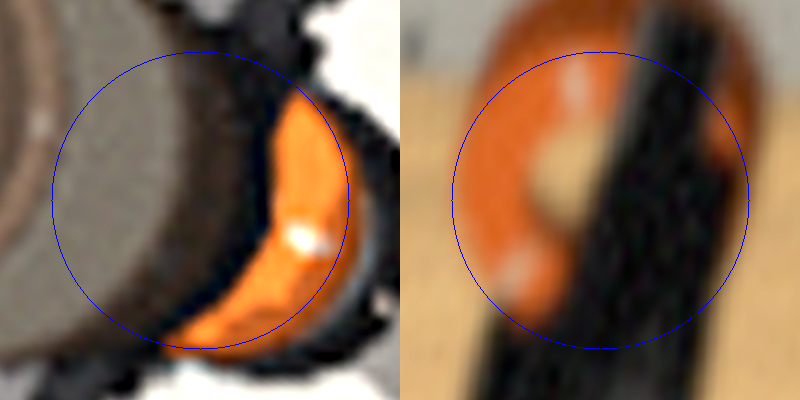

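The ring sits on the TCP in the top view (blue circle), and one mark at (305,240) gives a lug at about 249–252°, which is 12–15° anticlockwise of the thread start at 237°. I'll lower while watching the force.

Call:
{"api": "servo_tool", "payload": {"series": [{"grip": 0.7, "dx": -0.02, "dy": -0.05, "dz": 2, "rx": 0, "ry": 0, "rz": 0}, {"grip": 0.7, "dx": 0, "dy": 0, "dz": 2, "rx": 0, "ry": 0, "rz": 0}, {"grip": 0.7, "dx": 0, "dy": 0, "dz": 1, "rx": 0, "ry": 0, "rz": 0}, {"grip": 0.7, "dx": 0, "dy": 0, "dz": 0.2, "rx": 0, "ry": 0, "rz": 0}, {"grip": 0.7, "dx": 0, "dy": 0, "dz": 0, "rx": 0, "ry": 0, "rz": 0}]}}

```text
clock: 19.4
eef_pos: [0.5571, 0.2076, 0.103]
ee_rot: [[0.465, 0.885, 0.001], [0.885, -0.465, 0.0], [0.001, 0.001, -1.0]]
force: [-0.1, 0.4, -0.6]
grip_width: 0.0647
finger_force: 66.6
```

Call:
{"api": "servo_tool", "payload": {"series": [{"grip": 0.7, "dx": 0, "dy": 0, "dz": 0.15, "rx": 0, "ry": 0, "rz": 0}, {"grip": 0.7, "dx": 0, "dy": 0, "dz": 0.15, "rx": 0, "ry": 0, "rz": 0}, {"grip": 0.7, "dx": 0, "dy": 0, "dz": 0, "rx": 0, "ry": 0, "rz": 0}]}}

```text
clock: 19.77
eef_pos: [0.5567, 0.2075, 0.0995]
ee_rot: [[0.465, 0.885, 0.0], [0.885, -0.465, 0.0], [0.0, 0.0, -1.0]]
force: [-0.7, 1.0, -0.9]
grip_width: 0.0642
finger_force: 66.6
```

Call:
{"api": "servo_tool", "payload": {"series": [{"grip": 0.7, "dx": 0, "dy": 0, "dz": 0.1, "rx": 0, "ry": 0, "rz": 0}, {"grip": 0.7, "dx": 0, "dy": 0, "dz": 0.1, "rx": 0, "ry": 0, "rz": 0}, {"grip": 0.7, "dx": 0, "dy": 0, "dz": 0, "rx": 0, "ry": 0, "rz": 0}]}}

```text
clock: 20.15
eef_pos: [0.5566, 0.2074, 0.0973]
ee_rot: [[0.465, 0.885, -0.0], [0.885, -0.465, -0.0], [-0.0, -0.0, -1.0]]
force: [0.2, -0.3, -1.0]
grip_width: 0.0645
finger_force: 66.6
```

Call:
{"api": "servo_tool", "payload": {"series": [{"grip": 0.7, "dx": 0, "dy": 0, "dz": 0.1, "rx": 0, "ry": 0, "rz": 0}, {"grip": 0.7, "dx": 0, "dy": 0, "dz": 0.1, "rx": 0, "ry": 0, "rz": 0}, {"grip": 0.7, "dx": 0, "dy": 0, "dz": 0, "rx": 0, "ry": 0, "rz": 0}]}}

```text
clock: 20.52
eef_pos: [0.5566, 0.2074, 0.0953]
ee_rot: [[0.465, 0.885, -0.0], [0.885, -0.465, -0.0], [-0.0, -0.0, -1.0]]
force: [-0.7, -0.1, -0.8]
grip_width: 0.0644
finger_force: 66.6
```

Call:
{"api": "servo_tool", "payload": {"series": [{"grip": 0.7, "dx": 0, "dy": 0, "dz": 0.1, "rx": 0, "ry": 0, "rz": 0}, {"grip": 0.7, "dx": 0, "dy": 0, "dz": 0.1, "rx": 0, "ry": 0, "rz": 0}, {"grip": 0.7, "dx": 0, "dy": 0, "dz": 0, "rx": 0, "ry": 0, "rz": 0}]}}

```text
clock: 20.9
eef_pos: [0.5568, 0.2075, 0.0936]
ee_rot: [[0.465, 0.885, 0.0], [0.885, -0.465, 0.0], [0.0, 0.0, -1.0]]
force: [-0.2, -0.5, 0.1]
grip_width: 0.0645
finger_force: 66.8
```

Call:
{"api": "servo_tool", "payload": {"series": [{"grip": 0.7, "dx": 0, "dy": 0, "dz": 0.07, "rx": 0, "ry": 0, "rz": 0}, {"grip": 0.7, "dx": 0, "dy": 0, "dz": 0, "rx": 0, "ry": 0, "rz": 0}]}}

```text
clock: 21.15
eef_pos: [0.5568, 0.2075, 0.0934]
ee_rot: [[0.465, 0.885, 0.001], [0.885, -0.465, 0.0], [0.0, 0.0, -1.0]]
force: [-2.6, 0.3, 5.0]
grip_width: 0.0646
finger_force: 67.2
```

Contact at exactly the entry height (underside about 88 mm). I'll start screwing clockwise, descending with the thread's pitch.

Call:
{"api": "servo_tool", "payload": {"series": [{"grip": 0.7, "dx": 0, "dy": 0, "dz": 0.03, "rx": 0, "ry": 0, "rz": 0.15}, {"grip": 0.7, "dx": 0, "dy": 0, "dz": 0.05, "rx": 0, "ry": 0, "rz": 0.15}, {"grip": 0.7, "dx": 0, "dy": 0, "dz": 0.05, "rx": 0, "ry": 0, "rz": 0.15}, {"grip": 0.7, "dx": 0, "dy": 0, "dz": 0, "rx": 0, "ry": 0, "rz": 0}]}}

```text
clock: 21.65
eef_pos: [0.5569, 0.2078, 0.0919]
ee_rot: [[0.803, 0.595, 0.001], [0.595, -0.803, 0.001], [0.001, -0.0, -1.0]]
force: [-1.2, 0.8, 4.3]
grip_width: 0.0647
finger_force: 67.1
```

Call:
{"api": "servo_tool", "payload": {"series": [{"grip": 0.7, "dx": 0, "dy": 0, "dz": 0.05, "rx": 0, "ry": 0, "rz": 0.15}, {"grip": 0.7, "dx": 0, "dy": 0, "dz": 0.05, "rx": 0, "ry": 0, "rz": 0.15}, {"grip": 0.7, "dx": 0, "dy": 0, "dz": 0.05, "rx": 0, "ry": 0, "rz": 0.15}, {"grip": 0.7, "dx": 0, "dy": 0, "dz": 0, "rx": 0, "ry": 0, "rz": 0}]}}

```text
clock: 22.15
eef_pos: [0.5567, 0.208, 0.0903]
ee_rot: [[0.982, 0.188, 0.001], [0.188, -0.982, 0.001], [0.001, -0.001, -1.0]]
force: [-2.4, 1.9, 4.6]
grip_width: 0.0643
finger_force: 67.1
```

Call:
{"api": "servo_tool", "payload": {"series": [{"grip": 0.7, "dx": 0, "dy": 0, "dz": 0.05, "rx": 0, "ry": 0, "rz": 0.15}, {"grip": 0.7, "dx": 0, "dy": 0, "dz": 0.05, "rx": 0, "ry": 0, "rz": 0.15}, {"grip": 0.7, "dx": 0, "dy": 0, "dz": 0.05, "rx": 0, "ry": 0, "rz": 0.15}, {"grip": 0.7, "dx": 0, "dy": 0, "dz": 0, "rx": 0, "ry": 0, "rz": 0.15}, {"grip": 0.7, "dx": 0, "dy": 0, "dz": 0, "rx": 0, "ry": 0, "rz": 0}]}}

```text
clock: 22.78
eef_pos: [0.5566, 0.2085, 0.0884]
ee_rot: [[0.917, -0.399, 0.0], [-0.399, -0.917, 0.002], [-0.0, -0.002, -1.0]]
force: [-3.3, 4.1, 3.0]
grip_width: 0.0648
finger_force: 67.0
```

Call:
{"api": "servo_tool", "payload": {"series": [{"grip": 0.7, "dx": 0, "dy": 0, "dz": 0, "rx": 0, "ry": 0, "rz": 0.15}, {"grip": 0.7, "dx": 0, "dy": 0, "dz": 0, "rx": 0, "ry": 0, "rz": 0.15}, {"grip": 0.7, "dx": 0, "dy": 0, "dz": 0, "rx": 0, "ry": 0, "rz": 0}]}}

```text
clock: 23.15
eef_pos: [0.5566, 0.2087, 0.0884]
ee_rot: [[0.758, -0.653, 0.001], [-0.653, -0.758, 0.002], [-0.001, -0.002, -1.0]]
force: [-3.5, 4.1, 2.8]
grip_width: 0.0643
finger_force: 67.0
```

```bash
python3 - <<'E'
from h import *
o=monitor.get_obs(); y=np.array(o['ee_rot'])[:,1]; print(np.rad2deg(np.arctan2(y[1],y[0])),o['force'],o['ft_torque'],np.array(o['tau']).round(2),o['joints'][5])
E
```

```text
-130.73167980023663 [-3.51485375  4.05998659  2.79482443] [ 1.27649878  0.94260831 -0.09110212] [-3.090e+00 -3.800e+01  1.419e+01  4.230e+00 -2.000e-02 -1.000e-01] 0.23060030380751884
```

Call:
{"api": "servo_tool", "payload": {"series": [{"grip": 0.7, "dx": 0, "dy": 0, "dz": 0, "rx": 0, "ry": 0, "rz": 0.12}, {"grip": 0.7, "dx": 0, "dy": 0, "dz": 0, "rx": 0, "ry": 0, "rz": 0.12}, {"grip": 0.7, "dx": 0, "dy": 0, "dz": 0, "rx": 0, "ry": 0, "rz": 0.1}, {"grip": 0.7, "dx": 0, "dy": 0, "dz": 0, "rx": 0, "ry": 0, "rz": 0}]}}

```text
clock: 23.65
eef_pos: [0.556, 0.2088, 0.0883]
ee_rot: [[0.497, -0.868, -0.001], [-0.868, -0.497, 0.002], [-0.002, -0.0, -1.0]]
force: [-5.1, 6.0, 3.9]
grip_width: 0.0642
finger_force: 67.1
```

```bash
cat > q.py <<'E'
from h import *
o=monitor.get_obs(); y=np.array(o['ee_rot'])[:,1]; print(np.rad2deg(np.arctan2(y[1],y[0]))%360,o['eef_pos'],o['force'],o['ft_torque'],o['joints'][5],o['clock'])
E
python3 q.py
```

```text
209.76908573383812 [0.55600063 0.20882739 0.08832055] [-5.14481924  6.01384288  3.94916531] [ 1.5168681   1.49780947 -0.32677836] -0.10961674524280958 23.65
```

Call:
{"api": "servo_tool", "payload": {"series": [{"grip": 0.7, "dx": 0, "dy": 0, "dz": 0, "rx": 0, "ry": 0, "rz": 0.06}, {"grip": 0.7, "dx": 0, "dy": 0, "dz": 0, "rx": 0, "ry": 0, "rz": 0.04}, {"grip": 0.7, "dx": 0, "dy": 0, "dz": 0, "rx": 0, "ry": 0, "rz": 0}]}}

```text
clock: 24.02
eef_pos: [0.5558, 0.2089, 0.0883]
ee_rot: [[0.41, -0.912, -0.001], [-0.912, -0.41, 0.001], [-0.001, 0.001, -1.0]]
force: [-5.5, 6.8, 4.2]
grip_width: 0.0643
finger_force: 67.2
```

```bash
python3 q.py
```

```text
204.22281709477573 [0.55576371 0.20887471 0.08831306] [-5.5481255   6.75820351  4.23713479] [1.61675465 1.81693214 0.38009104] -0.20718657153431264 24.025
```

Call:
{"api": "servo_tool", "payload": {"series": [{"grip": 0.7, "dx": 0, "dy": 0, "dz": 0, "rx": 0, "ry": 0, "rz": 0.05}, {"grip": 0.7, "dx": 0, "dy": 0, "dz": 0, "rx": 0, "ry": 0, "rz": 0}]}}

```text
clock: 24.28
eef_pos: [0.5557, 0.209, 0.0883]
ee_rot: [[0.364, -0.931, -0.001], [-0.931, -0.364, 0.001], [-0.002, 0.001, -1.0]]
force: [-5.9, 6.3, 5.6]
grip_width: 0.0643
finger_force: 67.2
```

```bash
python3 q.py; python3 -c "
from h import *
for n in('top','scene'):
    c=avg(n,2); o=monitor.get_obs(); print(o['ft_torque'],o['tau'][5])"
```

```text
201.34374627249613 [0.55565927 0.20902907 0.08826934] [-5.85152386  6.33756168  5.58322154] [1.8084423  1.94557028 0.29728742] -0.25743009279133044 24.275
[1.84064791 1.93136623 0.33657614] -0.3093303367495537
[1.85711662 1.94749001 0.33187528] -0.31163910403847694
```

Call:
{"api": "servo_tool", "payload": {"series": [{"grip": 0.7, "dx": 0, "dy": 0, "dz": 0, "rx": 0, "ry": 0, "rz": 0.06}, {"grip": 0.7, "dx": 0, "dy": 0, "dz": 0, "rx": 0, "ry": 0, "rz": 0.04}, {"grip": 0.7, "dx": 0, "dy": 0, "dz": 0, "rx": 0, "ry": 0, "rz": 0}]}}

```text
clock: 24.85
eef_pos: [0.5555, 0.2093, 0.0882]
ee_rot: [[0.271, -0.963, -0.001], [-0.963, -0.271, 0.001], [-0.002, 0.001, -1.0]]
force: [-6.5, 7.4, 4.5]
grip_width: 0.0647
finger_force: 67.3
```

```bash
python3 q.py
```

```text
195.70156686048873 [0.55545861 0.20931098 0.0882364 ] [-6.46336745  7.37466828  4.50930915] [2.10907187 2.1365208  0.48826422] -0.35636711867396725 24.85
```

Torque has risen to about 0.5 N m. I'll release, rise, swing aside and check.

Call:
{"api": "servo_tool", "payload": {"series": [{"grip": 0.85, "dx": 0, "dy": 0, "dz": 0, "rx": 0, "ry": 0, "rz": 0}, {"grip": 1, "dx": 0, "dy": 0, "dz": 0, "rx": 0, "ry": 0, "rz": 0}, {"grip": 1, "dx": 0, "dy": 0, "dz": 0, "rx": 0, "ry": 0, "rz": 0}, {"grip": 1, "dx": 0, "dy": 0, "dz": -1, "rx": 0, "ry": 0, "rz": 0}, {"grip": 1, "dx": 0, "dy": 0, "dz": -4, "rx": 0, "ry": 0, "rz": 0}, {"grip": 1, "dx": 0, "dy": 0, "dz": -5, "rx": 0, "ry": 0, "rz": 0}, {"grip": 1, "dx": 5, "dy": 0, "dz": 0, "rx": 0, "ry": 0, "rz": 0}, {"grip": 1, "dx": 5, "dy": 0, "dz": 0, "rx": 0, "ry": 0, "rz": 0}, {"grip": 1, "dx": 5, "dy": 0, "dz": 0, "rx": 0, "ry": 0, "rz": 0}, {"grip": 1, "dx": 5, "dy": 0, "dz": 0, "rx": 0, "ry": 0, "rz": 0}, {"grip": 1, "dx": 5, "dy": 0, "dz": 0, "rx": 0, "ry": 0, "rz": 0}, {"grip": 1, "dx": 0, "dy": 0, "dz": 0, "rx": 0, "ry": 0, "rz": 0}]}}

```text
clock: 26.35
eef_pos: [0.6234, -0.037, 0.1889]
ee_rot: [[0.26, -0.966, 0.001], [-0.966, -0.26, -0.0], [0.001, -0.001, -1.0]]
force: [-0.0, 0.6, 0.2]
grip_width: 0.0855
finger_force: 0.0
```

```bash
python3 q.py; python3 - <<'E'
from h import *
ims=[]
for n,a in(('top',1.3),('scene',2)):
    c=avg(n,4); pickle.dump(c,open(n+'7.pkl','wb')); P=cloud(c); hs=cv2.cvtColor(c['img'],cv2.COLOR_RGB2HSV)
    m=(hs[...,0]<14)&(hs[...,1]>150)&(abs(P[...,0]-.556)<.034)&(abs(P[...,1]-.208)<.034)&(P[...,2]>.095)&(P[...,2]<.115); q=P[m]
    A=np.c_[q[:,:2]-[.556,.208],np.ones(len(q))]; print(n,len(q),'plane',np.linalg.lstsq(A,q[:,2],rcond=None)[0].round(3),np.median(q[:,2]))
    ce,_=fitc(c,.556,.208,.103,.0335,s=.005,chan=(1,0,-1)); print(ce)
    if n=='top':
        im=rect(c,*ce,.103).astype(np.float32); w=np.clip(im[...,2]-80,0,None); k=im.shape[0]
        prof=cv2.warpPolar(w,(80,720),(k/2-.5,k/2-.5),136,cv2.WARP_POLAR_LINEAR)[:,48:72].mean(1)
        f=(prof*np.exp(-3j*np.deg2rad(np.arange(720)/2))).sum(); lug=(-90+np.rad2deg(np.angle(f)/3))%120; print('lug mod120',lug,'past start',(-2.7-lug)%120)
    ims.append(cv2.resize(cv2.convertScaleAbs(rect(c,.556,.208,.103,.05),alpha=a),(400,400),interpolation=cv2.INTER_CUBIC))
save('final7',np.hstack(ims))
E
```

```text
195.07753316116478 [ 0.62335066 -0.03700307  0.1888855 ] [-0.01083436  0.62077661  0.15714867] [0.05499195 0.02941515 0.0059048 ] 0.06319679709235847 26.35
top 13 plane [ 0.046 -0.152  0.107] 0.1027254634084398
[0.5539 0.2098]
lug mod120 36.38471081095241 past start 80.91528918904758
scene 260 plane [-0.048  0.014  0.102] 0.10255113190552033
[0.5582 0.2075]
```

View pics/final7.png

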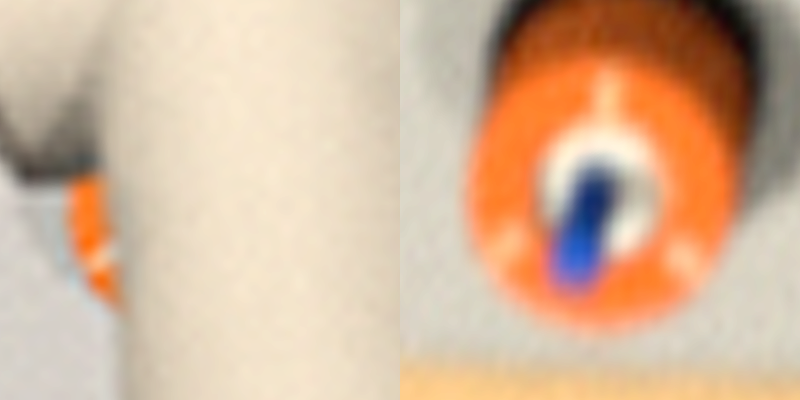

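The scene view shows the ring flat with its top at about 103 mm, which is home height. Its marks are at about -4° (mod 120), so it followed the gripper without slipping and is about 120° past the thread starts. The blue knob stands upright through the hole. The top camera is blocked by the arm, so its angle reading there is void. Handing in.

```bash
python3 -c "
from bench import sign_off
print(sign_off())"
```

```text
the job is handed in; nothing more can be done
None
```

The clean disc lies flat on its ledge and the correct (rightmost) ring is screwed clockwise to its home height, about 120° past the thread starts at roughly 0.5 N m; I touched nothing else on the bench, and the job is handed in at about 27 s with no verdict shown.

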